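# Put the mixed-up canister lids right

### The arm

A 7-joint arm with a two-finger parallel gripper is mounted at the origin on the work surface. World frame = base frame: x ahead of the robot, y to its left, z up, the work surface at z = 0. Lengths are in m, angles in rad, forces in N, time in s.
With the tool pointing down it reaches from about 0.35 to 0.9 m from the base axis. Payload 8.1 kg.
Tool frame: the origin (TCP) lies between the finger pads; the fingertips stand 22 mm ahead of it and the grasp point (between the pads) lies 3 mm ahead of it; z points along the fingers, y is the line along which they close (so a half turn about z gives the same grasp; the last joint's range is limited). The gripper opens to 92 mm and grips with 3 to 60 N. Pads are 19 mm wide; open, the fingers measure 130 mm over their backs; the gripper's body (75 mm by 190 mm) begins 47 mm behind the grasp point.
Start: joints at [1.198, 0.434, 0.025, 1.573, -0.012, 1.134, -0.075], TCP at [0.167, -0.602, 0.249] pointing down, gripper open.
Joint ranges: [-2.62, 2.62], [-0.44, 2.09], [-1.27, 1.32], [0.08, 2.57], [-1.32, 4.46], [0.12, 2], [-2.74, 2.74]. Speed limits (rad/s): [2.22, 2.22, 3.01, 3.01, 3.14, 3.14, 3.14].

### API

Orientations are given as a unit quaternion [w, x, y, z].
In Python, from plant import bot gives the robot as it stands. The module is installed in compiled form; this text tells all that it offers.
- The arm moves only by the tool carry_out, never from a script. Its argument "commands" is a list of rows, each a list of 7 numbers: the shift along the tool's x, y, z in mm, then the turn, a rotation vector about the tool's x, y, z in degrees, then the finger opening in mm, from 0 to 91.8. In form: [[dx, dy, dz, ax, ay, az, grip], ...]. A call has 1 to 10 rows; each row is the pose to reach, as a shift and turn from the pose commanded when the call began, along the tool's axes at that moment; what a row does not reach only later rows make up. A row lasts 1/12 s, in which the tool goes at most 41.7 mm and 7.16 degrees, less where a joint would pass 70% of its speed; a pose out of reach is approached as far as the arm can. A call with a gripper value outside its range is refused whole. The fingers move at their own pace and stop on an object; "grip_force" is the grip in N (left out, the last holds). Time passes only in rows, so rows that repeat a pose let the fingers close. It gives the time, the measured TCP pose, the force, the opening and the grip force at its end, in the units of the state.
- bot.get_obs(): the state, without advancing time (a new reading comes with each control period).
- bot.read_camera(name): name is "side" or "top" or "wrist"; returns a dict with "color" (400x640x3 uint8, red, green, blue), "z_map" (400x640 float32, m along the optical axis (not along the pixel's ray), 0 where there is no reading), "mtx" (3x3 intrinsics, pixels), "world_to_cam" (4x4, takes a point from world to camera coordinates). Camera axes: x right, y up, looking along -z (the intrinsics and any distortion apply to the point x, -y, -z); pixel columns grow to the right and rows downward; lengths in m; the calibration is good to about 2 mm. A picture is of the moment at which its call begins.
- bot.sign_off(): hands the job in; it is judged then, once.
The state is a dict: "t": time; "joint_pos": joint angles; "joint_velocities": joint speeds; "joint_efforts": joint torques, N m; "ee_pos": TCP position; "orientation": TCP orientation; "ft_force": force on the tool from outside, world axes, zero at the start; "ft_torque": the same for the moment, N m; "gripper_width": opening from 0.0 (shut) to 1.0 (fully open); "grasp_force": force on a finger pad.
Only numpy, scipy, OpenCV 4.12 (cv2) and the standard library are available. Lean on these libraries where they do the work, as an engineer would, in place of code of your own. Each camera call takes 0.05 s, during which the arm holds its last target. There are 200 camera calls.

### The job

The lids of the three white storage canisters have been mixed up: each one lies on a canister it does not fit. Close every canister with its own lid (round on round, square on square, oblong on oblong), level and fully down on the rim; set a lid aside on the empty pot stand or another free spot while you change them over, put the lids down without dropping them, and leave the canisters standing where they are.

Things in the scene. Friction and masses are not known exactly. Their poses are not given: they have to be found in the camera images.
- lid_round_center (a point): Round wooden lid, 44 mm high, about 120 g: plate 110 mm across, 8 mm thick; under it a cork plug 88 mm across, 8 mm deep, that enters its own canister's mouth; on it a dark bar handle 60 mm long (x), 16 thick (y), 28 high. Point: the lid's centre, z up; plug's underside 22 mm below it, plate's top (foot of the handle) 6 below, handle's top 22 above. At first on a wrong canister, plug on its rim, 8 mm proud.
- lid_square_center (a point): Square wooden lid, 44 mm high, about 120 g: plate 98 x 98 mm, 8 mm thick, sides along x and y; under it a cork plug 74 x 74 mm, 8 mm deep, that enters its own canister's mouth; on it a dark bar handle 60 mm long (x), 16 thick (y), 28 high. Point: the lid's centre, z up; plug's underside 22 mm below it, plate's top (foot of the handle) 6 below, handle's top 22 above. At first on a wrong canister, plug on its rim, 8 mm proud.
- lid_oblong_center (a point): Oblong wooden lid, 44 mm high, about 120 g: plate 126 mm (along x) by 74 mm, 8 mm thick; under it a cork plug 102 x 50 mm, 8 mm deep, that enters its own canister's mouth; on it a dark bar handle 60 mm long (x), 16 thick (y), 28 high. Point: the lid's centre, z up; plug's underside 22 mm below it, plate's top (foot of the handle) 6 below, handle's top 22 above. At first on a wrong canister, plug on its rim, 8 mm proud.
- mouth_round (a point): White stoneware canister, open-topped under its lid, standing loose (0.5 to 0.85 kg); round in plan: 108 mm across outside, mouth 96 mm across, 85 mm high, walls 6 mm. The point is the centre of its mouth at rim height, z up. With its own lid closed on it, the plate rests on the rim and the lid's centre is 14 mm above this point.
- mouth_square (a point): White stoneware canister, open-topped under its lid, standing loose (0.5 to 0.85 kg); square in plan: 96 x 96 mm outside, mouth 84 x 84 mm, 105 mm high, walls 6 mm. The point is the centre of its mouth at rim height, z up, x and y along its sides. With its own lid closed on it, the plate rests on the rim and the lid's centre is 14 mm above this point.
- mouth_oblong (a point): White stoneware canister, open-topped under its lid, standing loose (0.5 to 0.85 kg); oblong in plan: 124 mm (along x) by 72 mm outside, mouth 112 x 60 mm, 70 mm high, walls 6 mm. The point is the centre of its mouth at rim height, z up, x along its long side. With its own lid closed on it, the plate rests on the rim and the lid's centre is 14 mm above this point.
- pot_stand: Round cork pot stand, a flat disc 130 mm across and 8 mm thick, empty and fixed to the table; a free spot. Its origin is the centre of its underside, at table height.
Things that resemble listed ones, but are neither listed nor needed, are in the scene too. Leave any purple look-alike of the part that bears lid_round_center alone.

How it is judged:
By the outcome, as a careful person would: the job done as asked, in the order asked, and still so for the second after the job is handed in, with the robot touching nothing.
It also fails if it takes over 112 s, if anything falls off the work surface, if the arm or the gripper's body presses on something with over 40 N, if the wrist force passes 120 N, or if a joint passes its speed limit or range.

## Working session

There is one attempt and no reset: what is moved stays moved. The work goes in short steps, Python scripts to look and compute and a tool call to move; the robot and the scene stay as the last step left them, time stands still between calls to the robot, and variables do not carry over. Pictures are saved under pics/ and viewed, at most 14 in all, crops included, and the job is handed in when it is done.

Besides the shell and the picture viewer there is one more tool, called after "Emit:" by a JSON object that holds its "name" and its "arguments", one argument or row to a line. carry_out: Moves the arm, as the interface text tells. Its arguments: {"type":"object","properties":{"commands":{"type":"array","items":{"type":"array","items":{"type":"number"}}},"grip_force":{"type":"number"}},"required":["commands"]}

```bash
mkdir -p pics
cat > h.py <<'E'
import numpy as np, cv2
from plant import bot
def cam(n):
    c=bot.read_camera(n); return c
def world(c,u,v,z=None):
    "pixel -> world by depth, or onto plane z"
    K=c['mtx'];T=np.linalg.inv(c['world_to_cam'])
    u=np.atleast_1d(u).astype(float);v=np.atleast_1d(v).astype(float)
    d=np.stack([(u-K[0,2])/K[0,0],-(v-K[1,2])/K[1,1],-np.ones_like(u)],1)
    R=d@T[:3,:3].T;o=T[:3,3]
    if z is None: s=c['z_map'][v.astype(int),u.astype(int)][:,None]
    else: s=((z-o[2])/R[:,2])[:,None]
    return o+s*R
def save(c,n): cv2.imwrite('pics/'+n,cv2.cvtColor(c['color'],cv2.COLOR_RGB2BGR))
E
python3 - <<'E'
from h import *
print(bot.get_obs())
for n in('top','side'):
    c=cam(n);save(c,n+'0.png');np.savez(n+'0.npz',**c);print(n,c['mtx'],np.linalg.inv(c['world_to_cam'])[:3])
E
```

```text
{'t': 0.0, 'joint_pos': array([ 1.19839789,  0.43525621,  0.02499592,  1.57407301, -0.01160402,
        1.1340196 , -0.07511762]), 'joint_velocities': array([-0.00091449, -0.00178902, -0.00029869, -0.0013512 , -0.00015733,
        0.000258  , -0.00091168]), 'joint_efforts': array([-5.96231512e-04, -6.67858315e+01,  9.84380096e-01, -3.14467621e+01,
       -6.06932002e-02,  4.26173990e-02,  1.99020542e-04]), 'ee_pos': array([ 0.16639623, -0.60195192,  0.2479339 ]), 'orientation': array([-7.84342568e-04,  9.90921944e-01,  1.34436054e-01, -1.83389524e-04]), 'ft_force': array([ 0.15698928, -0.64952081, -0.01032056]), 'ft_torque': array([0.01379855, 0.00947455, 0.04630135]), 'grasp_force': 0.0, 'gripper_width': 1.0004417581825469}
top [[386.62884766   0.         316.14648783]
 [  0.         386.62884766 202.95970979]
 [  0.           0.           1.        ]] [[-0.02347023  0.9990066  -0.03788078  0.44115285]
 [-0.99948109 -0.02428383 -0.02116249  0.04637343]
 [-0.02206136  0.03736444  0.99905815  1.03674118]]
side [[423.39715371   0.         321.18167466]
 [  0.         423.39715371 197.46253677]
 [  0.           0.           1.        ]] [[-0.74209937  0.52765113 -0.41336764  0.02701534]
 [-0.67028583 -0.58203208  0.46038631  0.56027931]
 [ 0.00233013  0.61872687  0.78560272  0.96829913]]
```

View pics/top0.png

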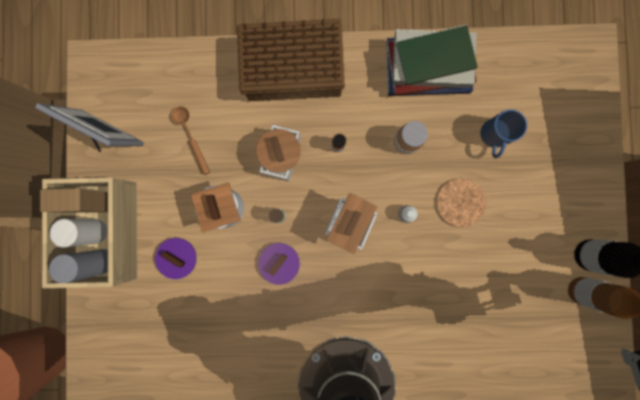

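View pics/side0.png

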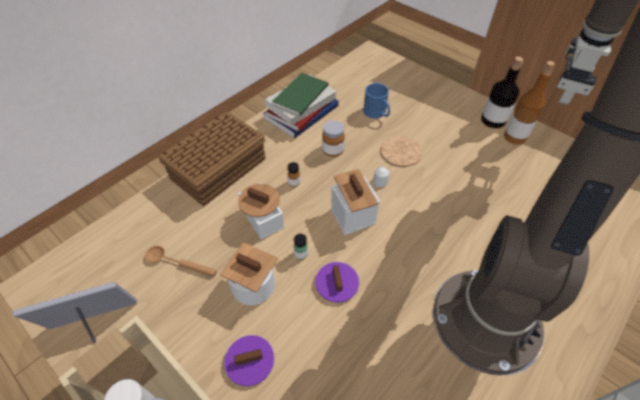

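The top view shows the round lid at (278,150) on the oblong canister, the square lid at (216,207) on the round canister and the oblong lid at (352,222) on the square canister. The pot stand is empty at (461,203). The purple look-alikes at (176,258) and (279,263) lie on the table and stay untouched. The side view agrees: round lid at (260,200), square at (250,267), oblong at (356,190).

```bash
cat >> h.py <<'E'
def blob(c,box,zlo,zhi,white=False):
    "minAreaRect in world of points with height in zlo..zhi inside pixel box"
    u0,u1,v0,v1=box;V,U=np.mgrid[v0:v1,u0:u1];P=world(c,U.ravel(),V.ravel()).reshape(V.shape+(3,))
    m=((P[...,2]>zlo)&(P[...,2]<zhi)).astype(np.uint8)
    if white is not False:
        m&=white(c['color'][v0:v1,u0:u1].astype(int)).astype(np.uint8)
    n,l,s,ce=cv2.connectedComponentsWithStats(m)
    if n<2: return None
    k=1+np.argmax(s[1:,4]);q=P[l==k]
    (cx,cy),(w,h),a=cv2.minAreaRect((q[:,:2]*1000).astype(np.float32))
    if w<h: w,h,a=h,w,a-90
    return dict(c=(round(cx,1),round(cy,1)),wh=(round(w,1),round(h,1)),long_deg=round((a+90)%180-90,1),z=round(np.median(q[:,2])*1000,1),n=len(q),mean=np.round(q.mean(0)*1000,1))
E
python3 - <<'E'
from h import *
c=dict(np.load('top0.npz'))
for n,b,zp in(('round',(250,306,120,185),.086),('square',(185,250,178,240),.101),('oblong',(318,385,185,258),.121)):
    print(n,'plate',blob(c,b,zp-.012,zp+.012)); print('  handle',blob(c,b,zp+.016,zp+.04)); print('  dark', blob(c,b,zp+.01,zp+.045,lambda x:x.sum(-1)<225))
print('stand',blob(c,(430,495,170,235),.004,.015), blob(c,(430,495,170,235),-.02,.04,lambda x:(x[...,0]>150)))
for n,b in(('dark',(325,352,128,155)),('spice',(262,290,203,225)),('shaker',(397,420,202,226)),('jar',(390,432,118,156)),('mug',(478,530,105,160)),('basket',(235,345,20,95))):
    print(n,blob(c,b,.03,.4))
E
```

```text
round plate {'c': (612.1, 157.0), 'wh': (107.9, 107.6), 'long_deg': -1.7, 'z': np.float64(87.0), 'n': 1351, 'mean': array([611. , 156.6,  87. ])}
  handle {'c': (611.8, 157.0), 'wh': (59.9, 16.0), 'long_deg': 15.5, 'z': np.float64(114.6), 'n': 172, 'mean': array([610.8, 156.6, 114.3])}
  dark {'c': (609.8, 158.0), 'wh': (56.5, 12.8), 'long_deg': 15.8, 'z': np.float64(114.7), 'n': 101, 'mean': array([613.5, 159.7, 114.7])}
square plate {'c': (474.0, 312.4), 'wh': (98.9, 98.2), 'long_deg': -74.1, 'z': np.float64(102.2), 'n': 1415, 'mean': array([473.7, 310.4, 102.3])}
  handle {'c': (473.7, 311.7), 'wh': (59.5, 16.3), 'long_deg': 15.9, 'z': np.float64(129.5), 'n': 196, 'mean': array([474.1, 310.5, 128.9])}
  dark {'c': (473.3, 311.5), 'wh': (58.7, 16.3), 'long_deg': 15.9, 'z': np.float64(129.4), 'n': 203, 'mean': array([473.1, 309.9, 128.1])}
oblong plate {'c': (428.0, -17.7), 'wh': (125.2, 74.2), 'long_deg': -27.9, 'z': np.float64(121.8), 'n': 1478, 'mean': array([427.9, -17.5, 121.8])}
  handle {'c': (427.8, -17.7), 'wh': (58.7, 16.1), 'long_deg': -27.7, 'z': np.float64(149.4), 'n': 
[... 596 characters left out ...]
pice {'c': (449.6, 166.4), 'wh': (35.5, 35.0), 'long_deg': 23.6, 'z': np.float64(75.4), 'n': 196, 'mean': array([450.3, 165.5,  69.2])}
shaker {'c': (446.9, -168.7), 'wh': (40.5, 40.5), 'long_deg': 49.0, 'z': np.float64(49.0), 'n': 232, 'mean': array([ 447.2, -166.9,   48.1])}
jar {'c': (639.3, -175.0), 'wh': (67.4, 67.0), 'long_deg': -4.8, 'z': np.float64(94.3), 'n': 778, 'mean': array([ 636.6, -171.9,   84.5])}
mug {'c': (648.7, -404.1), 'wh': (106.5, 79.3), 'long_deg': -45.9, 'z': np.float64(69.1), 'n': 954, 'mean': array([ 652.5, -412.2,   66.4])}
basket {'c': (842.8, 121.0), 'wh': (259.9, 171.1), 'long_deg': -89.0, 'z': np.float64(104.9), 'n': 7677, 'mean': array([835.7, 119.7, 102.3])}
```

Run:
```python
from h import *
i=cv2.imread('pics/top0.png')[110:290,140:390]
cv2.imwrite('pics/crop0.png',cv2.resize(i,None,fx=3.2,fy=3.2,interpolation=2))
```

```text
(no output)
```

View pics/crop0.png

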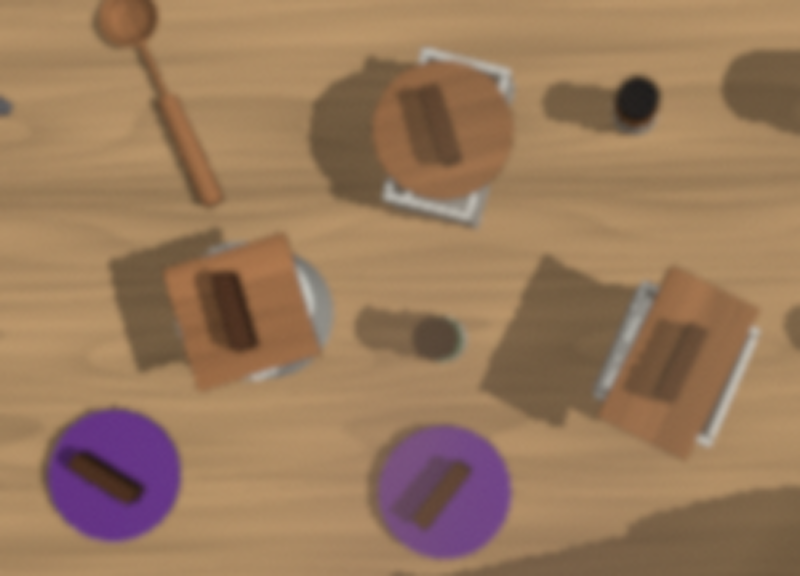

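The crop confirms three wooden lids at top-image pixels (278,150), (216,207) and (352,222). The lookalikes at (176,258) and (279,263) are purple and lie on the table, so the round lid meant is the wooden one at (278,150). Sizes and heights match the description. First move: the oblong lid to the pot stand.

```bash
cat >> h.py <<'E'
from scipy.spatial.transform import Rotation as Ro
def pose():
    o=bot.get_obs();q=o['orientation'];R=Ro.from_quat([q[1],q[2],q[3],q[0]]).as_matrix()
    return o,np.array(o['ee_pos'])*1000,R
def go(x,y,z,yaw):
    "target TCP mm, world yaw of tool x -> row in tool axes"
    o,p,R=pose();d=R.T@(np.array([x,y,z])-p)
    a=np.radians(yaw);Rt=np.array([[np.cos(a),np.sin(a),0],[np.sin(a),-np.cos(a),0],[0,0,-1]])
    r=np.degrees(Ro.from_matrix(R.T@Rt).as_rotvec())
    print('t',round(o['t'],2),'p',p.round(1),'yaw',round(np.degrees(np.arctan2(R[1,0],R[0,0])),1),'row',d.round(1),r.round(1),'j7',round(o['joint_pos'][6],2))
E
python3 - <<'E'
from h import *
go(428,-17.7,260,-27.8)
E
```

```text
t 0.1 p [ 166.4 -602.   248. ] yaw 15.5 row [ 407.8 -493.5  -11.3] [-0.1  0.  43.3] j7 -0.08
```

Emit:
{"name": "carry_out", "arguments": {
  "commands": [
    [204, -247, -11, 0, 0, 22, 50],
    [204, -247, -11, 0, 0, 22, 50],
    [204, -247, -11, 0, 0, 22, 50],
    [204, -247, -11, 0, 0, 22, 50],
    [204, -247, -11, 0, 0, 22, 50],
    [204, -247, -11, 0, 0, 22, 50],
    [204, -247, -11, 0, 0, 22, 50],
    [204, -247, -11, 0, 0, 22, 50],
    [204, -247, -11, 0, 0, 22, 50],
    [204, -247, -11, 0, 0, 22, 50]
  ]
}}

```text
t: 0.93
ee_pos: [0.298, -0.3086, 0.2598]
orientation: [0.0, 0.998, -0.055, 0.0]
ft_force: [-0.8, -1.6, 0.4]
gripper_width: 0.542
grasp_force: 0.0
```

```bash
python3 -c "
from h import *
go(428,-17.7,260,-27.8)"
```

```text
t 0.93 p [ 298.  -308.6  259.8] yaw -6.3 row [ 9.710e+01 -3.034e+02 -2.000e-01] [ 0.  -0.  21.5] j7 -1.01
```

Emit:
{"name": "carry_out", "arguments": {
  "commands": [
    [97, -303.5, 0, 0, 0, 21.5, 50],
    [97, -303.5, 0, 0, 0, 21.5, 50],
    [97, -303.5, 0, 0, 0, 21.5, 50],
    [97, -303.5, 0, 0, 0, 21.5, 50],
    [97, -303.5, 0, 0, 0, 21.5, 50],
    [97, -303.5, 0, 0, 0, 21.5, 50],
    [97, -303.5, 0, 0, 0, 21.5, 50],
    [97, -303.5, 0, 0, 0, 21.5, 50],
    [97, -303.5, 0, 0, 0, 21.5, 50],
    [97, -303.5, 0, 0, 0, 21.5, 50]
  ]
}}

```text
t: 1.77
ee_pos: [0.4297, -0.0175, 0.2595]
orientation: [-0.001, 0.971, -0.24, -0.0]
ft_force: [0.2, -1.5, -0.2]
gripper_width: 0.54
grasp_force: 0.0
```

```bash
python3 -c "
from h import *
go(428,-17.7,146,-27.8)
c=cam('wrist');save(c,'w1.png');np.savez('w1.npz',**c)
print(blob(c,(0,640,0,400),.141,.16)); print(blob(c,(0,640,0,400),.112,.13))
"
```

```text
t 1.77 p [429.7 -17.5 259.5] yaw -27.8 row [ -1.4   1.  113.5] [-0.1  0.  -0. ] j7 -2.2
{'c': (428.9, -16.6), 'wh': (59.0, 15.7), 'long_deg': -27.3, 'z': np.float64(148.6), 'n': 1259, 'mean': array([430.1, -17.4, 148.4])}
{'c': (428.3, -16.4), 'wh': (125.8, 74.3), 'long_deg': -27.5, 'z': np.float64(120.8), 'n': 8867, 'mean': array([433. , -19. , 120.8])}
```

View pics/w1.png

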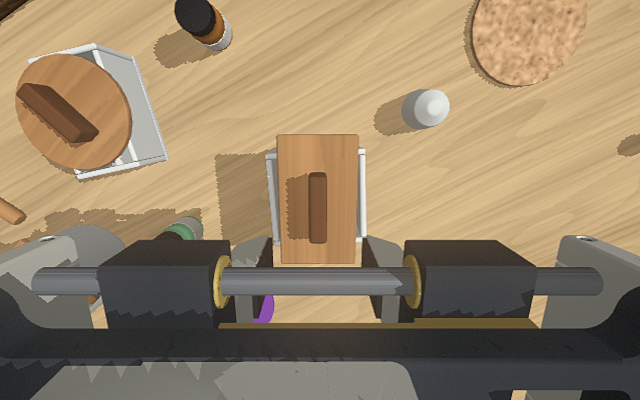

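The wrist view shows the oblong lid's handle at (318,208), square to the fingers and centred between them, and the measurement agrees with the top view to 1 mm. Descend and grip.

Emit:
{"name": "carry_out", "arguments": {
  "commands": [
    [-1, 0.5, 40, 0, 0, 0, 50],
    [-1, 0.5, 75, 0, 0, 0, 50],
    [-1, 0.5, 95, 0, 0, 0, 50],
    [-1, 0.5, 105, 0, 0, 0, 50],
    [-1, 0.5, 113, 0, 0, 0, 50],
    [-1, 0.5, 113, 0, 0, 0, 50],
    [-1, 0.5, 113, 0, 0, 0, 8],
    [-1, 0.5, 113, 0, 0, 0, 8],
    [-1, 0.5, 113, 0, 0, 0, 8],
    [-1, 0.5, 113, 0, 0, 0, 8]
  ],
  "grip_force": 25
}}

```text
t: 2.65
ee_pos: [0.4277, -0.0197, 0.1475]
orientation: [-0.0, 0.97, -0.242, 0.001]
ft_force: [0.6, -0.1, 0.8]
gripper_width: 0.301
grasp_force: 0.0
```

Emit:
{"name": "carry_out", "arguments": {
  "commands": [
    [0, 0, 0, 0, 0, 0, 8],
    [0, 0, 0, 0, 0, 0, 8],
    [0, 0, 0, 0, 0, 0, 8]
  ]
}}

```text
t: 2.9
ee_pos: [0.4278, -0.0193, 0.1472]
orientation: [-0.0, 0.97, -0.242, 0.001]
ft_force: [0.0, 0.7, 5.1]
gripper_width: 0.171
grasp_force: 25.0
```

Emit:
{"name": "carry_out", "arguments": {
  "commands": [
    [0, 0, -5, 0, 0, 0, 8],
    [0, 0, -15, 0, 0, 0, 8],
    [0, 0, -35, 0, 0, 0, 8],
    [0, 0, -60, 0, 0, 0, 8],
    [0, 0, -85, 0, 0, 0, 8],
    [0, 0, -110, 0, 0, 0, 8],
    [0, 0, -110, 0, 0, 0, 8]
  ]
}}

```text
t: 3.48
ee_pos: [0.4291, -0.0193, 0.261]
orientation: [-0.001, 0.97, -0.242, 0.003]
ft_force: [0.1, 0.5, -0.8]
gripper_width: 0.169
grasp_force: 25.0
```

```bash
python3 -c "
from h import *
go(473.6,-315.6,252,-27.8)
c=cam('top');np.savez('top1.npz',**c)
w=lambda x:(x.min(-1)>120)&(x.max(-1)-x.min(-1)<35)
b=(318,385,185,258)
print(blob(c,b,.095,.115)); print(blob(c,b,.17,.26)); print(blob(c,(250,306,120,190),.05,.077))
save(c,'t1.png')
i=cv2.imread('pics/t1.png')[110:290,140:390]
cv2.imwrite('pics/crop1.png',cv2.resize(i,None,fx=3.2,fy=3.2,interpolation=2))
"
```

```text
t 3.48 p [429.1 -19.3 261. ] yaw -28.0 row [178.5 240.6   9.4] [-0.2 -0.3 -0.2] j7 -2.2
{'c': (408.5, 39.6), 'wh': (22.1, 11.4), 'long_deg': 17.1, 'z': np.float64(105.7), 'n': 28, 'mean': array([407.9,  38.6, 105.7])}
{'c': (392.9, 25.2), 'wh': (26.9, 21.5), 'long_deg': 62.4, 'z': np.float64(235.1), 'n': 103, 'mean': array([393.4,  28.9, 235.2])}
{'c': (560.5, 169.7), 'wh': (72.6, 25.3), 'long_deg': 79.8, 'z': np.float64(70.0), 'n': 118, 'mean': array([556.7, 169.6,  68.4])}
```

View pics/crop1.png

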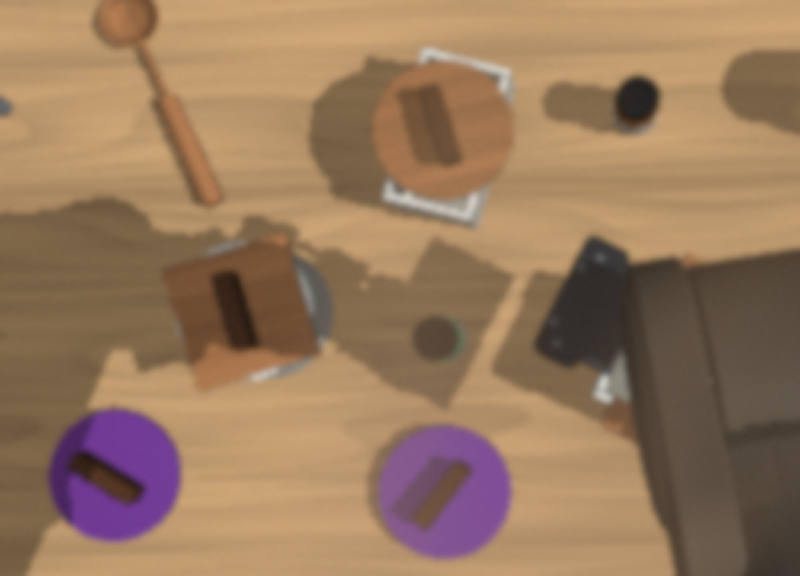

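Emit:
{"name": "carry_out", "arguments": {
  "commands": [
    [20, 27, 2, 0, 0, 0, 8],
    [178.5, 240.5, 9, 0, 0, 0, 8],
    [178.5, 240.5, 9, 0, 0, 0, 8],
    [178.5, 240.5, 9, 0, 0, 0, 8],
    [178.5, 240.5, 9, 0, 0, 0, 8],
    [178.5, 240.5, 9, 0, 0, 0, 8],
    [178.5, 240.5, 9, 0, 0, 0, 8],
    [178.5, 240.5, 9, 0, 0, 0, 8],
    [178.5, 240.5, 9, 0, 0, 0, 8],
    [178.5, 240.5, 9, 0, 0, 0, 8]
  ]
}}

```text
t: 4.37
ee_pos: [0.4707, -0.3162, 0.2461]
orientation: [-0.0, 0.97, -0.243, -0.001]
ft_force: [0.3, 0.5, -1.6]
gripper_width: 0.172
grasp_force: 25.0
```

```bash
python3 -c "
from h import *
go(473.6,-315.6,50,-28)
c=cam('top');np.savez('top2.npz',**c);save(c,'t2.png')
b=(318,385,185,258)
print(blob(c,b,.095,.115))
"
```

```text
t 4.37 p [ 470.7 -316.2  246.1] yaw -28.2 row [  2.8  -1.8 196.1] [-0.   0.2 -0.2] j7 -1.63
{'c': (427.4, -17.4), 'wh': (96.3, 96.2), 'long_deg': 65.1, 'z': np.float64(105.3), 'n': 400, 'mean': array([427.2, -18.6, 105. ])}
```

Emit:
{"name": "carry_out", "arguments": {
  "commands": [
    [0, 0, 40, 0, 0, 0, 8],
    [0, 0, 80, 0, 0, 0, 8],
    [0, 0, 120, 0, 0, 0, 8],
    [0, 0, 150, 0, 0, 0, 8],
    [0, 0, 170, 0, 0, 0, 8],
    [0, 0, 180, 0, 0, 0, 8],
    [0, 0, 186, 0, 0, 0, 8],
    [0, 0, 190, 0, 0, 0, 8],
    [0, 0, 190, 0, 0, 0, 8],
    [0, 0, 190, 0, 0, 0, 8]
  ]
}}

```text
t: 5.25
ee_pos: [0.4725, -0.3158, 0.0589]
orientation: [0.0, 0.97, -0.242, 0.001]
ft_force: [0.0, -0.9, -1.1]
gripper_width: 0.175
grasp_force: 25.0
```

Emit:
{"name": "carry_out", "arguments": {
  "commands": [
    [0, 0, 3, 0, 0, 0, 8],
    [0, 0, 5, 0, 0, 0, 8],
    [0, 0, 7, 0, 0, 0, 8],
    [0, 0, 8, 0, 0, 0, 8],
    [0, 0, 9, 0, 0, 0, 8],
    [0, 0, 9, 0, 0, 0, 8],
    [0, 0, 9, 0, 0, 0, 8]
  ]
}}

```text
t: 5.83
ee_pos: [0.4718, -0.3158, 0.0502]
orientation: [0.0, 0.97, -0.242, 0.0]
ft_force: [-5.0, 3.4, 17.0]
gripper_width: 0.17
grasp_force: 25.0
```

Emit:
{"name": "carry_out", "arguments": {
  "commands": [
    [0, 0, -0.5, 0, 0, 0, 50],
    [0, 0, -0.5, 0, 0, 0, 50],
    [0, 0, -0.5, 0, 0, 0, 50],
    [0, 0, -0.5, 0, 0, 0, 50],
    [0, 0, -15, 0, 0, 0, 50],
    [0, 0, -50, 0, 0, 0, 50],
    [0, 0, -90, 0, 0, 0, 50],
    [0, 0, -130, 0, 0, 0, 50],
    [0, 0, -170, 0, 0, 0, 50],
    [0, 0, -190, 0, 0, 0, 50]
  ]
}}

```text
t: 6.67
ee_pos: [0.4731, -0.3164, 0.2437]
orientation: [0.001, 0.97, -0.242, 0.003]
ft_force: [1.1, -1.1, 0.1]
gripper_width: 0.546
grasp_force: 0.0
```

```bash
python3 -c "
from h import *
go(474,311.7,250,15.7)
c=cam('top')
print(blob(c,(430,495,170,235),.018,.035))
print(blob(c,(430,495,170,235),.042,.065))
"
```

```text
t 6.67 p [ 473.1 -316.4  243.7] yaw -28.0 row [-294.5 -554.7   -8.1] [  0.1  -0.3 -43.7] j7 -1.63
{'c': (470.1, -315.4), 'wh': (125.7, 75.4), 'long_deg': -28.4, 'z': np.float64(24.4), 'n': 1007, 'mean': array([ 463.3, -306.5,   24.5])}
{'c': (467.7, -314.3), 'wh': (54.0, 17.0), 'long_deg': -29.3, 'z': np.float64(51.8), 'n': 145, 'mean': array([ 466.9, -312.8,   51.2])}
```

Emit:
{"name": "carry_out", "arguments": {
  "commands": [
    [-147, -277, -5, 0, 0, -22, 50],
    [-147, -277, -5, 0, 0, -22, 50],
    [-147, -277, -5, 0, 0, -22, 50],
    [-147, -277, -5, 0, 0, -22, 50],
    [-147, -277, -5, 0, 0, -22, 50],
    [-147, -277, -5, 0, 0, -22, 50],
    [-147, -277, -5, 0, 0, -22, 50],
    [-147, -277, -5, 0, 0, -22, 50],
    [-147, -277, -5, 0, 0, -22, 50],
    [-147, -277, -5, 0, 0, -22, 50]
  ]
}}

```text
t: 7.55
ee_pos: [0.472, -0.0009, 0.2434]
orientation: [-0.0, 0.999, -0.051, -0.0]
ft_force: [-0.6, 0.3, -0.1]
gripper_width: 0.546
grasp_force: 0.0
```

```bash
python3 -c "
from h import *
go(474,311.7,250,15.7)"
```

```text
t 7.55 p [472.   -0.9 243.4] yaw -5.9 row [ -29.9 -311.1   -6.5] [ -0.    0.  -21.6] j7 -1.9
```

Emit:
{"name": "carry_out", "arguments": {
  "commands": [
    [-30, -311, -6, 0, 0, -21.5, 50],
    [-30, -311, -6, 0, 0, -21.5, 50],
    [-30, -311, -6, 0, 0, -21.5, 50],
    [-30, -311, -6, 0, 0, -21.5, 50],
    [-30, -311, -6, 0, 0, -21.5, 50],
    [-30, -311, -6, 0, 0, -21.5, 50],
    [-30, -311, -6, 0, 0, -21.5, 50],
    [-30, -311, -6, 0, 0, -21.5, 50],
    [-30, -311, -6, 0, 0, -21.5, 50],
    [-30, -311, -6, 0, 0, -21.5, 50]
  ]
}}

```text
t: 8.38
ee_pos: [0.4756, 0.3099, 0.2488]
orientation: [0.0, 0.991, 0.135, -0.001]
ft_force: [-0.2, -1.1, -0.6]
gripper_width: 0.545
grasp_force: 0.0
```

```bash
python3 -c "
from h import *
go(473.8,312,127,15.7)
c=cam('wrist')
print(blob(c,(0,640,0,280),.121,.14)); print(blob(c,(0,640,0,280),.093,.108))
"
```

```text
t 8.38 p [475.6 309.9 248.8] yaw 15.5 row [ -1.1  -2.6 121.8] [ 0.   0.1 -0.2] j7 -2.2
{'c': (474.1, 314.1), 'wh': (59.5, 15.7), 'long_deg': 15.8, 'z': np.float64(128.7), 'n': 1188, 'mean': array([475.4, 314.2, 128.5])}
{'c': (473.8, 314.0), 'wh': (98.3, 97.8), 'long_deg': -74.1, 'z': np.float64(100.9), 'n': 8548, 'mean': array([477.9, 314.6, 100.8])}
```

Emit:
{"name": "carry_out", "arguments": {
  "commands": [
    [-1, -3, 40, 0, 0, 0, 50],
    [-1, -3, 80, 0, 0, 0, 50],
    [-1, -3, 105, 0, 0, 0, 50],
    [-1, -3, 115, 0, 0, 0, 50],
    [-1, -3, 121, 0, 0, 0, 50],
    [-1, -3, 121, 0, 0, 0, 50],
    [-1, -3, 121, 0, 0, 0, 8],
    [-1, -3, 121, 0, 0, 0, 8],
    [-1, -3, 121, 0, 0, 0, 8],
    [-1, -3, 121, 0, 0, 0, 8]
  ]
}}

```text
t: 9.27
ee_pos: [0.4739, 0.3133, 0.1298]
orientation: [-0.0, 0.991, 0.134, 0.001]
ft_force: [-0.3, -0.1, 0.6]
gripper_width: 0.304
grasp_force: 0.0
```

Emit:
{"name": "carry_out", "arguments": {
  "commands": [
    [0, 0, 0, 0, 0, 0, 8],
    [0, 0, 0, 0, 0, 0, 8],
    [0, 0, 0, 0, 0, 0, 8]
  ]
}}

```text
t: 9.52
ee_pos: [0.4735, 0.3132, 0.1291]
orientation: [-0.0, 0.991, 0.135, 0.0]
ft_force: [-0.1, -0.6, 3.9]
gripper_width: 0.171
grasp_force: 25.0
```

Emit:
{"name": "carry_out", "arguments": {
  "commands": [
    [0, 0, -5, 0, 0, 0, 8],
    [0, 0, -15, 0, 0, 0, 8],
    [0, 0, -35, 0, 0, 0, 8],
    [0, 0, -60, 0, 0, 0, 8],
    [0, 0, -90, 0, 0, 0, 8],
    [0, 0, -120, 0, 0, 0, 8],
    [0, 0, -120, 0, 0, 0, 8]
  ]
}}

```text
t: 10.1
ee_pos: [0.475, 0.3153, 0.2554]
orientation: [-0.002, 0.991, 0.135, 0.004]
ft_force: [0.9, 0.4, -1.3]
gripper_width: 0.171
grasp_force: 25.0
```

```bash
python3 -c "
from h import *
go(427.4,-17.4,250,-24.9)"
```

```text
t 10.1 p [475.  315.3 255.4] yaw 15.5 row [-134.7  308.     3.2] [-0.4 -0.4 40.4] j7 -2.2
```

Emit:
{"name": "carry_out", "arguments": {
  "commands": [
    [-10, 25, 0, 0, 0, 5, 8],
    [-134.5, 308, 3, 0, 0, 40.5, 8],
    [-134.5, 308, 3, 0, 0, 40.5, 8],
    [-134.5, 308, 3, 0, 0, 40.5, 8],
    [-134.5, 308, 3, 0, 0, 40.5, 8],
    [-134.5, 308, 3, 0, 0, 40.5, 8],
    [-134.5, 308, 3, 0, 0, 40.5, 8],
    [-134.5, 308, 3, 0, 0, 40.5, 8],
    [-134.5, 308, 3, 0, 0, 40.5, 8],
    [-134.5, 308, 3, 0, 0, 40.5, 8]
  ]
}}

```text
t: 10.93
ee_pos: [0.4246, -0.0245, 0.2459]
orientation: [0.001, 0.975, -0.22, -0.0]
ft_force: [0.0, 0.6, -0.5]
gripper_width: 0.171
grasp_force: 25.0
```

Emit:
{"name": "carry_out", "arguments": {
  "commands": [
    [0, 0, 0, 0, 0, 0, 8],
    [0, 0, 0, 0, 0, 0, 8],
    [0, 0, 0, 0, 0, 0, 8]
  ]
}}

```text
t: 11.18
ee_pos: [0.426, -0.0184, 0.2459]
orientation: [-0.0, 0.976, -0.216, 0.0]
ft_force: [0.9, 0.4, -0.5]
gripper_width: 0.172
grasp_force: 25.0
```

```bash
python3 -c "
from h import *
go(427.4,-17.4,141,-24.9)
c=cam('wrist');save(c,'w3.png')
print(blob(c,(0,640,0,400),.095,.113)); print(blob(c,(0,640,0,400),.215,.24))
c=cam('top')
b=(180,255,175,245)
print('round',blob(c,b,.075,.095))
print('lid in hand',blob(c,(300,400,170,270),.2,.236))
"
```

```text
t 11.18 p [426.  -18.4 245.9] yaw -24.9 row [  0.9  -1.4 104.9] [-0. -0. -0.] j7 -2.14
{'c': (612.7, 152.3), 'wh': (61.7, 14.7), 'long_deg': 4.7, 'z': np.float64(105.9), 'n': 1200, 'mean': array([609.4, 151.5, 105.3])}
{'c': (451.0, -29.1), 'wh': (98.1, 43.9), 'long_deg': 65.1, 'z': np.float64(217.6), 'n': 12303, 'mean': array([452.6, -29.9, 218.3])}
round {'c': (475.8, 313.9), 'wh': (107.2, 104.2), 'long_deg': 88.8, 'z': np.float64(85.1), 'n': 393, 'mean': array([476.4, 315.4,  84.5])}
lid in hand {'c': (403.7, 31.9), 'wh': (23.8, 14.4), 'long_deg': 65.1, 'z': np.float64(218.4), 'n': 43, 'mean': array([402.2,  35.2, 218.5])}
```

View pics/w3.png

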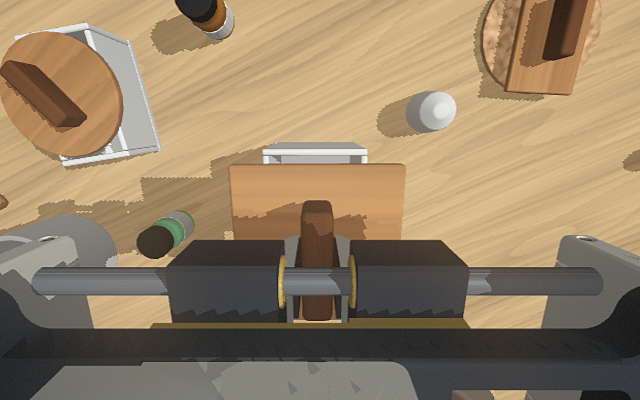

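The wrist view shows the square lid level in the grip, edges at x 230–405, above the square rim at 263–367. Both are centred at about x 316, so it can go down.

Emit:
{"name": "carry_out", "arguments": {
  "commands": [
    [1, -1.5, 35, 0, 0, 0, 8],
    [1, -1.5, 65, 0, 0, 0, 8],
    [1, -1.5, 80, 0, 0, 0, 8],
    [1, -1.5, 86, 0, 0, 0, 8],
    [1, -1.5, 90, 0, 0, 0, 8],
    [1, -1.5, 90, 0, 0, 0, 8],
    [1, -1.5, 90, 0, 0, 0, 8],
    [1, -1.5, 90, 0, 0, 0, 8]
  ]
}}

```text
t: 11.95
ee_pos: [0.4282, -0.0186, 0.1567]
orientation: [-0.0, 0.976, -0.217, 0.001]
ft_force: [0.9, -0.9, -1.4]
gripper_width: 0.174
grasp_force: 25.0
```

```bash
python3 -c "
from h import *
go(427.4,-17.4,141,-24.9)"
```

```text
t 11.95 p [428.2 -18.6 156.7] yaw -25.0 row [-1.2 -0.8 15.7] [-0.  -0.1 -0.1] j7 -2.21
```

Emit:
{"name": "carry_out", "arguments": {
  "commands": [
    [-1, -0.8, 3, 0, 0, 0, 8],
    [-1, -0.8, 5, 0, 0, 0, 8],
    [-1, -0.8, 7, 0, 0, 0, 8],
    [-1, -0.8, 9, 0, 0, 0, 8],
    [-1, -0.8, 11, 0, 0, 0, 8],
    [-1, -0.8, 13, 0, 0, 0, 8],
    [-1, -0.8, 14, 0, 0, 0, 8],
    [-1, -0.8, 15, 0, 0, 0, 8],
    [-1, -0.8, 15, 0, 0, 0, 8],
    [-1, -0.8, 15, 0, 0, 0, 8]
  ]
}}

```text
t: 12.78
ee_pos: [0.4266, -0.0177, 0.1411]
orientation: [0.0, 0.976, -0.217, -0.0]
ft_force: [-3.2, -0.3, 6.8]
gripper_width: 0.169
grasp_force: 25.0
```

Emit:
{"name": "carry_out", "arguments": {
  "commands": [
    [0, 0, 0.5, 0, 0, 0, 8],
    [0, 0, 0.5, 0, 0, 0, 50],
    [0, 0, 0, 0, 0, 0, 50],
    [0, 0, 0, 0, 0, 0, 50],
    [0, 0, 0, 0, 0, 0, 50],
    [0, 0, -20, 0, 0, 0, 50],
    [0, 0, -60, 0, 0, 0, 50],
    [0, 0, -100, 0, 0, 0, 50],
    [0, 0, -110, 0, 0, 0, 50],
    [0, 0, -110, 0, 0, 0, 50]
  ]
}}

```text
t: 13.62
ee_pos: [0.4287, -0.0175, 0.2539]
orientation: [-0.001, 0.976, -0.217, 0.003]
ft_force: [0.8, 0.5, -0.5]
gripper_width: 0.543
grasp_force: 0.0
```

```bash
python3 -c "
from h import *
go(612,157,240,15.6)
c=cam('wrist')
print(blob(c,(0,640,0,280),.135,.15)); print(blob(c,(0,640,0,280),.105,.122))
"
```

```text
t 13.62 p [428.7 -17.5 253.9] yaw -25.1 row [  92.  -235.7   15. ] [ -0.   -0.4 -40.7] j7 -2.15
{'c': (427.6, -17.3), 'wh': (58.8, 15.8), 'long_deg': -24.6, 'z': np.float64(140.5), 'n': 1237, 'mean': array([428.6, -17.9, 140.4])}
{'c': (427.1, -17.3), 'wh': (98.4, 97.5), 'long_deg': 65.4, 'z': np.float64(112.8), 'n': 8854, 'mean': array([430.9, -18.8, 112.8])}
```

The square lid is seated: plate top at 112.8 mm against 113 expected, and centred. Next the round lid.

Emit:
{"name": "carry_out", "arguments": {
  "commands": [
    [92, -235.5, 10, 0, 0, -40.5, 50],
    [92, -235.5, 10, 0, 0, -40.5, 50],
    [92, -235.5, 10, 0, 0, -40.5, 50],
    [92, -235.5, 10, 0, 0, -40.5, 50],
    [92, -235.5, 10, 0, 0, -40.5, 50],
    [92, -235.5, 10, 0, 0, -40.5, 50],
    [92, -235.5, 10, 0, 0, -40.5, 50],
    [92, -235.5, 10, 0, 0, -40.5, 50],
    [92, -235.5, 10, 0, 0, -40.5, 50],
    [92, -235.5, 10, 0, 0, -40.5, 50]
  ]
}}

```text
t: 14.5
ee_pos: [0.6089, 0.1554, 0.2398]
orientation: [0.001, 0.991, 0.134, -0.001]
ft_force: [-0.9, 0.4, -0.4]
gripper_width: 0.545
grasp_force: 0.0
```

```bash
python3 -c "
from h import *
go(612,157.3,113,15.6)
c=cam('wrist')
print(blob(c,(0,640,0,280),.106,.125)); print(blob(c,(0,640,0,280),.079,.093))
c=cam('top');b=(180,255,175,245)
print('round',blob(c,b,.079,.09))
"
```

```text
t 14.5 p [608.9 155.4 239.8] yaw 15.4 row [  3.8  -1.1 126.8] [ 0.1  0.1 -0.2] j7 -1.84
{'c': (612.7, 159.2), 'wh': (58.9, 16.0), 'long_deg': 16.2, 'z': np.float64(113.7), 'n': 1141, 'mean': array([613.7, 159.5, 113.5])}
{'c': (612.1, 159.2), 'wh': (108.8, 108.7), 'long_deg': 61.5, 'z': np.float64(85.9), 'n': 8252, 'mean': array([615.4, 160. ,  85.9])}
round {'c': (475.8, 314.3), 'wh': (106.9, 104.2), 'long_deg': 88.9, 'z': np.float64(85.7), 'n': 354, 'mean': array([475.7, 315.2,  85.4])}
```

Emit:
{"name": "carry_out", "arguments": {
  "commands": [
    [3.5, -1.8, 40, 0, 0, 0, 50],
    [3.5, -1.8, 80, 0, 0, 0, 50],
    [3.5, -1.8, 105, 0, 0, 0, 50],
    [3.5, -1.8, 119, 0, 0, 0, 50],
    [3.5, -1.8, 126, 0, 0, 0, 50],
    [3.5, -1.8, 126, 0, 0, 0, 50],
    [3.5, -1.8, 126, 0, 0, 0, 8],
    [3.5, -1.8, 126, 0, 0, 0, 8],
    [3.5, -1.8, 126, 0, 0, 0, 8],
    [3.5, -1.8, 126, 0, 0, 0, 8]
  ]
}}

```text
t: 15.43
ee_pos: [0.6133, 0.1596, 0.116]
orientation: [-0.0, 0.991, 0.134, 0.001]
ft_force: [-0.7, -0.0, 0.3]
gripper_width: 0.305
grasp_force: 0.0
```

Emit:
{"name": "carry_out", "arguments": {
  "commands": [
    [0, 0, 0, 0, 0, 0, 8],
    [0, 0, 0, 0, 0, 0, 8],
    [0, 0, 0, 0, 0, 0, 8]
  ]
}}

```text
t: 15.68
ee_pos: [0.613, 0.1594, 0.1153]
orientation: [0.0, 0.991, 0.134, 0.0]
ft_force: [-0.8, -0.9, 4.8]
gripper_width: 0.168
grasp_force: 25.0
```

Emit:
{"name": "carry_out", "arguments": {
  "commands": [
    [0, 0, -5, 0, 0, 0, 8],
    [0, 0, -15, 0, 0, 0, 8],
    [0, 0, -35, 0, 0, 0, 8],
    [0, 0, -60, 0, 0, 0, 8],
    [0, 0, -90, 0, 0, 0, 8],
    [0, 0, -120, 0, 0, 0, 8],
    [0, 0, -120, 0, 0, 0, 8],
    [0, 0, -120, 0, 0, 0, 8]
  ]
}}

```text
t: 16.35
ee_pos: [0.6136, 0.1601, 0.2373]
orientation: [-0.0, 0.991, 0.134, 0.002]
ft_force: [0.2, 0.5, -2.3]
gripper_width: 0.167
grasp_force: 25.0
```

```bash
python3 -c "
from h import *
go(475.8,314,240,15.6)"
```

```text
t 16.35 p [613.6 160.1 237.3] yaw 15.5 row [ -91.7 -185.1   -3. ] [-0.  -0.2 -0.1] j7 -1.85
```

Emit:
{"name": "carry_out", "arguments": {
  "commands": [
    [-10, -20, 0, 0, 0, 0, 8],
    [-91, -185, -3, 0, 0, 0, 8],
    [-91, -185, -3, 0, 0, 0, 8],
    [-91, -185, -3, 0, 0, 0, 8],
    [-91, -185, -3, 0, 0, 0, 8],
    [-91, -185, -3, 0, 0, 0, 8],
    [-91, -185, -3, 0, 0, 0, 8],
    [-91, -185, -3, 0, 0, 0, 8],
    [-91, -185, -3, 0, 0, 0, 8],
    [-91, -185, -3, 0, 0, 0, 8]
  ]
}}

```text
t: 17.18
ee_pos: [0.4767, 0.3118, 0.237]
orientation: [0.001, 0.991, 0.133, -0.0]
ft_force: [0.3, 0.2, -1.8]
gripper_width: 0.175
grasp_force: 25.0
```

```bash
python3 -c "
from h import *
go(476.6,314.6,122,15.6)
c=cam('wrist');save(c,'w4.png')
c=cam('top');b=(250,310,115,190)
print('oblong',blob(c,b,.06,.08))
"
```

```text
t 17.18 p [476.7 311.8 237. ] yaw 15.3 row [  0.8  -2.9 115. ] [ 0.1  0.1 -0.3] j7 -2.19
oblong {'c': (611.5, 156.7), 'wh': (124.4, 73.1), 'long_deg': -16.0, 'z': np.float64(70.3), 'n': 415, 'mean': array([612.1, 156.5,  69.7])}
```

View pics/w4.png

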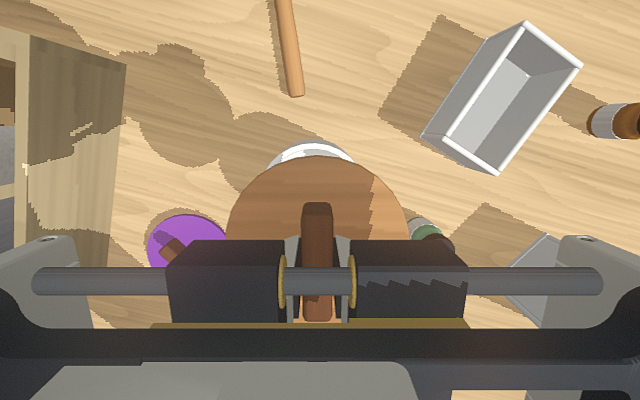

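The wrist view shows the round lid at x 227–407 (centre 317), with the rim behind it centred near x 310. That matches the 3 mm of sideways correction still to make.

Emit:
{"name": "carry_out", "arguments": {
  "commands": [
    [0.5, -2.5, 35, 0, 0, 0, 8],
    [0.5, -2.5, 70, 0, 0, 0, 8],
    [0.5, -2.5, 90, 0, 0, 0, 8],
    [0.5, -2.5, 97, 0, 0, 0, 8],
    [0.5, -2.5, 100, 0, 0, 0, 8],
    [0.5, -2.5, 100, 0, 0, 0, 8],
    [0.5, -2.5, 100, 0, 0, 0, 8],
    [0.5, -2.5, 100, 0, 0, 0, 8]
  ]
}}

```text
t: 17.95
ee_pos: [0.4764, 0.3166, 0.1393]
orientation: [-0.001, 0.991, 0.134, 0.001]
ft_force: [-0.5, -0.1, -2.1]
gripper_width: 0.173
grasp_force: 25.0
```

```bash
python3 -c "
from h import *
go(476.6,314.6,122,15.6)"
```

```text
t 17.95 p [476.4 316.6 139.3] yaw 15.4 row [-0.4  2.  17.3] [-0.1 -0.1 -0.2] j7 -2.26
```

Emit:
{"name": "carry_out", "arguments": {
  "commands": [
    [0, 1.8, 3, 0, 0, 0, 8],
    [0, 1.8, 5, 0, 0, 0, 8],
    [0, 1.8, 7, 0, 0, 0, 8],
    [0, 1.8, 9, 0, 0, 0, 8],
    [0, 1.8, 11, 0, 0, 0, 8],
    [0, 1.8, 13, 0, 0, 0, 8],
    [0, 1.8, 15, 0, 0, 0, 8],
    [0, 1.8, 16, 0, 0, 0, 8],
    [0, 1.8, 17, 0, 0, 0, 8],
    [0, 1.8, 17, 0, 0, 0, 8]
  ]
}}

```text
t: 18.78
ee_pos: [0.476, 0.3143, 0.1222]
orientation: [0.0, 0.991, 0.134, 0.0]
ft_force: [-5.0, -4.2, 17.0]
gripper_width: 0.171
grasp_force: 25.0
```

Emit:
{"name": "carry_out", "arguments": {
  "commands": [
    [0, 0, 0, 0, 0, 0, 8],
    [0, 0, 0, 0, 0, 0, 8]
  ]
}}

```text
t: 18.95
ee_pos: [0.476, 0.3144, 0.1222]
orientation: [0.0, 0.991, 0.134, 0.0]
ft_force: [-4.5, -4.1, 16.6]
gripper_width: 0.169
grasp_force: 25.0
```

Seated height reached (122.2 mm). Release and retreat.

Emit:
{"name": "carry_out", "arguments": {
  "commands": [
    [0, 0, 0, 0, 0, 0, 50],
    [0, 0, 0, 0, 0, 0, 50],
    [0, 0, -0.5, 0, 0, 0, 50],
    [0, 0, -0.5, 0, 0, 0, 50],
    [0, 0, -20, 0, 0, 0, 50],
    [0, 0, -60, 0, 0, 0, 50],
    [0, 0, -100, 0, 0, 0, 50],
    [0, 0, -125, 0, 0, 0, 50],
    [0, 0, -125, 0, 0, 0, 50]
  ]
}}

```text
t: 19.7
ee_pos: [0.4779, 0.3165, 0.2516]
orientation: [-0.002, 0.991, 0.134, 0.004]
ft_force: [-0.5, -0.1, -0.4]
gripper_width: 0.545
grasp_force: 0.0
```

```bash
python3 -c "
from h import *
go(472,-316,250,-28.4)
c=cam('wrist')
print(blob(c,(0,640,0,280),.114,.13)); print(blob(c,(0,640,0,280),.086,.1))
"
```

```text
t 19.7 p [477.9 316.5 251.6] yaw 15.5 row [-174.3  608.1   -1.9] [-0.4 -0.4 43.9] j7 -2.19
{'c': (462.1, 575.1), 'wh': (176.5, 45.7), 'long_deg': 1.5, 'z': np.float64(119.4), 'n': 3901, 'mean': array([481.7, 562.6, 119. ])}
{'c': (475.0, 314.6), 'wh': (108.9, 108.4), 'long_deg': -30.5, 'z': np.float64(92.9), 'n': 7846, 'mean': array([478. , 315.6,  92.9])}
```

The round lid is seated (plate top 92.9 mm, 93 expected). Now to the oblong lid on the stand.

Emit:
{"name": "carry_out", "arguments": {
  "commands": [
    [-87, 304, -1, 0, 0, 22, 50],
    [-87, 304, -1, 0, 0, 22, 50],
    [-87, 304, -1, 0, 0, 22, 50],
    [-87, 304, -1, 0, 0, 22, 50],
    [-87, 304, -1, 0, 0, 22, 50],
    [-87, 304, -1, 0, 0, 22, 50],
    [-87, 304, -1, 0, 0, 22, 50],
    [-87, 304, -1, 0, 0, 22, 50],
    [-87, 304, -1, 0, 0, 22, 50],
    [-87, 304, -1, 0, 0, 22, 50]
  ]
}}

```text
t: 20.58
ee_pos: [0.4725, -0.0036, 0.2457]
orientation: [0.0, 0.998, -0.059, -0.001]
ft_force: [-0.1, 0.2, 1.0]
gripper_width: 0.545
grasp_force: 0.0
```

```bash
python3 -c "
from h import *
go(472,-316,250,-28.4)"
```

```text
t 20.58 p [472.5  -3.6 245.7] yaw -6.8 row [ 36.3 310.3  -4.2] [ 0.1  0.1 21.6] j7 -1.89
```

Emit:
{"name": "carry_out", "arguments": {
  "commands": [
    [36, 310, -2, 0, 0, 21.5, 50],
    [36, 310, -2, 0, 0, 21.5, 50],
    [36, 310, -2, 0, 0, 21.5, 50],
    [36, 310, -2, 0, 0, 21.5, 50],
    [36, 310, -2, 0, 0, 21.5, 50],
    [36, 310, -2, 0, 0, 21.5, 50],
    [36, 310, -2, 0, 0, 21.5, 50],
    [36, 310, -2, 0, 0, 21.5, 50],
    [36, 310, -2, 0, 0, 21.5, 50],
    [36, 310, -2, 0, 0, 21.5, 50]
  ]
}}

```text
t: 21.42
ee_pos: [0.4739, -0.3134, 0.2476]
orientation: [-0.0, 0.97, -0.243, -0.001]
ft_force: [0.7, 0.7, 0.2]
gripper_width: 0.545
grasp_force: 0.0
```

```bash
python3 -c "
from h import *
c=cam('wrist')
print(blob(c,(0,640,0,280),.043,.06)); print(blob(c,(0,640,0,280),.018,.032))
go(472,-316,51,-28.2)"
```

```text
{'c': (341.2, -621.2), 'wh': (83.3, 34.0), 'long_deg': -24.5, 'z': np.float64(51.4), 'n': 1017, 'mean': array([ 348.9, -615.2,   51.5])}
{'c': (471.0, -314.7), 'wh': (126.4, 74.2), 'long_deg': -27.9, 'z': np.float64(23.8), 'n': 5504, 'mean': array([ 474.9, -316.6,   23.8])}
t 21.47 p [ 474.2 -312.   247.8] yaw -27.9 row [  0.2   4.8 196.8] [-0.1  0.1  0.3] j7 -1.61
```

Emit:
{"name": "carry_out", "arguments": {
  "commands": [
    [-1, 4, 40, 0, 0, 0, 50],
    [-1, 4, 80, 0, 0, 0, 50],
    [-1, 4, 115, 0, 0, 0, 50],
    [-1, 4, 135, 0, 0, 0, 50],
    [-1, 4, 145, 0, 0, 0, 50],
    [-1, 4, 145, 0, 0, 0, 50],
    [-1, 4, 145, 0, 0, 0, 50]
  ]
}}

```text
t: 22.05
ee_pos: [0.4717, -0.3158, 0.1043]
orientation: [-0.0, 0.97, -0.241, 0.0]
ft_force: [-0.5, -0.1, 0.8]
gripper_width: 0.546
grasp_force: 0.0
```

```bash
python3 -c "
from h import *
go(471.3,-315.4,50.5,-28.2)"
```

```text
t 22.05 p [ 471.7 -315.8  104.3] yaw -27.9 row [-0.6 -0.1 53.8] [-0.  -0.   0.3] j7 -1.63
```

Emit:
{"name": "carry_out", "arguments": {
  "commands": [
    [-0.5, 0, 30, 0, 0, 0, 50],
    [-0.5, 0, 45, 0, 0, 0, 50],
    [-0.5, 0, 53, 0, 0, 0, 50],
    [-0.5, 0, 53, 0, 0, 0, 50],
    [-0.5, 0, 53, 0, 0, 0, 50],
    [-0.5, 0, 53, 0, 0, 0, 8],
    [-0.5, 0, 53, 0, 0, 0, 8],
    [-0.5, 0, 53, 0, 0, 0, 8],
    [-0.5, 0, 53, 0, 0, 0, 8],
    [-0.5, 0, 53, 0, 0, 0, 8]
  ]
}}

```text
t: 22.88
ee_pos: [0.4705, -0.3169, 0.0511]
orientation: [0.0, 0.97, -0.242, 0.0]
ft_force: [1.8, 0.0, -0.0]
gripper_width: 0.23
grasp_force: 0.0
```

Emit:
{"name": "carry_out", "arguments": {
  "commands": [
    [0, 0, 0, 0, 0, 0, 8],
    [0, 0, 0, 0, 0, 0, 8],
    [0, 0, 0, 0, 0, 0, 8]
  ]
}}

```text
t: 23.13
ee_pos: [0.4706, -0.3167, 0.051]
orientation: [-0.0, 0.97, -0.242, 0.0]
ft_force: [0.2, 0.4, 4.1]
gripper_width: 0.17
grasp_force: 25.0
```

Emit:
{"name": "carry_out", "arguments": {
  "commands": [
    [0, 0, -5, 0, 0, 0, 8],
    [0, 0, -15, 0, 0, 0, 8],
    [0, 0, -35, 0, 0, 0, 8],
    [0, 0, -70, 0, 0, 0, 8],
    [0, 0, -110, 0, 0, 0, 8],
    [0, 0, -150, 0, 0, 0, 8],
    [0, 0, -190, 0, 0, 0, 8],
    [0, 0, -190, 0, 0, 0, 8],
    [0, 0, -190, 0, 0, 0, 8]
  ]
}}

```text
t: 23.88
ee_pos: [0.4714, -0.3175, 0.2439]
orientation: [0.001, 0.97, -0.242, 0.003]
ft_force: [-0.0, 0.1, -2.2]
gripper_width: 0.17
grasp_force: 25.0
```

```bash
python3 -c "
from h import *
go(612,157.2,240,-16.2)
c=cam('top');print(blob(c,(250,310,115,190),.06,.08))"
```

```text
t 23.88 p [ 471.4 -317.5  243.9] yaw -28.1 row [ -99.2 -485.1    3.2] [  0.1  -0.3 -11.9] j7 -1.61
{'c': (611.4, 156.5), 'wh': (124.1, 72.8), 'long_deg': -15.7, 'z': np.float64(70.3), 'n': 415, 'mean': array([612.3, 156.5,  69.7])}
```

Emit:
{"name": "carry_out", "arguments": {
  "commands": [
    [-10, -30, 0, 0, 0, -2, 8],
    [-50, -243, 0, 0, 0, -6, 8],
    [-50, -243, 0, 0, 0, -6, 8],
    [-50, -243, 0, 0, 0, -6, 8],
    [-50, -243, 0, 0, 0, -6, 8],
    [-50, -243, 0, 0, 0, -6, 8],
    [-50, -243, 0, 0, 0, -6, 8],
    [-50, -243, 0, 0, 0, -6, 8],
    [-50, -243, 0, 0, 0, -6, 8]
  ]
}}

```text
t: 24.68
ee_pos: [0.5395, -0.0782, 0.2391]
orientation: [0.0, 0.982, -0.19, -0.002]
ft_force: [-0.4, -0.9, -1.4]
gripper_width: 0.172
grasp_force: 25.0
```

```bash
python3 -c "
from h import *
go(612,157.2,240,-16.0)"
```

```text
t 24.68 p [539.5 -78.2 239.1] yaw -21.9 row [ -20.7 -245.5   -1.2] [ 0.1  0.2 -5.9] j7 -1.99
```

Emit:
{"name": "carry_out", "arguments": {
  "commands": [
    [-20.5, -245, -1, 0, 0, -6, 8],
    [-20.5, -245, -1, 0, 0, -6, 8],
    [-20.5, -245, -1, 0, 0, -6, 8],
    [-20.5, -245, -1, 0, 0, -6, 8],
    [-20.5, -245, -1, 0, 0, -6, 8],
    [-20.5, -245, -1, 0, 0, -6, 8],
    [-20.5, -245, -1, 0, 0, -6, 8],
    [-20.5, -245, -1, 0, 0, -6, 8],
    [-20.5, -245, -1, 0, 0, -6, 8],
    [-20.5, -245, -1, 0, 0, -6, 8]
  ]
}}

```text
t: 25.52
ee_pos: [0.6134, 0.1529, 0.241]
orientation: [0.001, 0.99, -0.141, -0.0]
ft_force: [-0.6, -0.2, -1.4]
gripper_width: 0.175
grasp_force: 25.0
```

```bash
python3 -c "
from h import *
go(611.7,157.2,105,-16.0)
c=cam('wrist');save(c,'w5.png')
print(blob(c,(150,480,0,260),.195,.228))
go(611.7,157.2,105,-16.0)"
```

```text
t 25.52 p [613.4 152.9 241. ] yaw -16.2 row [ -2.8  -4.  136. ] [ 0.1  0.  -0.2] j7 -2.31
{'c': (646.4, 143.8), 'wh': (74.2, 56.9), 'long_deg': 73.9, 'z': np.float64(213.8), 'n': 12352, 'mean': array([649.4, 143. , 214. ])}
t 25.57 p [613.5 153.1 241.3] yaw -16.2 row [ -2.8  -3.7 136.3] [ 0.1  0.  -0.2] j7 -2.31
```

View pics/w5.png

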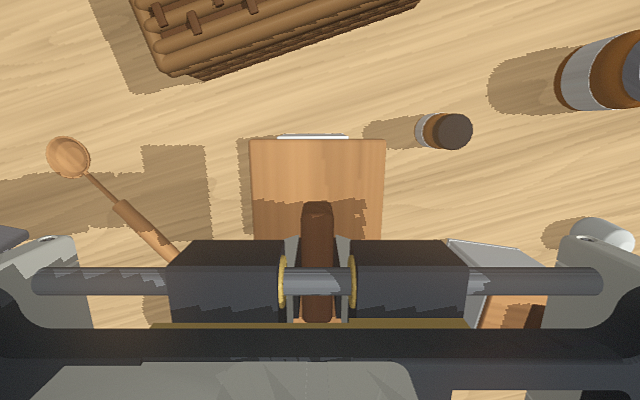

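The wrist view shows the oblong lid (x 249–385, centre 317) level above its canister, whose far rim shows at x 278–348 (centre 313). A few mm of correction remain, as computed.

Emit:
{"name": "carry_out", "arguments": {
  "commands": [
    [-2, -3, 35, 0, 0, 0, 8],
    [-2, -3, 75, 0, 0, 0, 8],
    [-2, -3, 103, 0, 0, 0, 8],
    [-2, -3, 115, 0, 0, 0, 8],
    [-2, -3, 119, 0, 0, 0, 8],
    [-2, -3, 119, 0, 0, 0, 8],
    [-2, -3, 119, 0, 0, 0, 8],
    [-2, -3, 119, 0, 0, 0, 8]
  ]
}}

```text
t: 26.23
ee_pos: [0.6137, 0.1596, 0.1249]
orientation: [-0.001, 0.99, -0.14, 0.002]
ft_force: [0.1, -0.4, -1.5]
gripper_width: 0.17
grasp_force: 25.0
```

```bash
python3 -c "
from h import *
go(611.7,157.2,105,-16.0)"
```

```text
t 26.23 p [613.7 159.6 124.9] yaw -16.1 row [-1.3  2.9 19.9] [-0.1 -0.2 -0.1] j7 -2.36
```

Emit:
{"name": "carry_out", "arguments": {
  "commands": [
    [-1.2, 2.7, 3, 0, 0, 0, 8],
    [-1.2, 2.7, 5, 0, 0, 0, 8],
    [-1.2, 2.7, 7, 0, 0, 0, 8],
    [-1.2, 2.7, 9, 0, 0, 0, 8],
    [-1.2, 2.7, 11, 0, 0, 0, 8],
    [-1.2, 2.7, 13, 0, 0, 0, 8],
    [-1.2, 2.7, 15, 0, 0, 0, 8],
    [-1.2, 2.7, 17, 0, 0, 0, 8],
    [-1.2, 2.7, 18, 0, 0, 0, 8],
    [-1.2, 2.7, 18, 0, 0, 0, 8]
  ]
}}

```text
t: 27.07
ee_pos: [0.6104, 0.1571, 0.105]
orientation: [0.0, 0.99, -0.14, -0.0]
ft_force: [-1.7, -0.5, 2.8]
gripper_width: 0.173
grasp_force: 25.0
```

```bash
python3 -c "
from h import *
go(611.7,157.2,105,-16.0);print(bot.get_obs()['ft_force'])"
```

```text
t 27.07 p [610.4 157.1 105. ] yaw -16.0 row [ 1.2 -0.4  0. ] [ 0. -0. -0.] j7 -2.37
[-1.66380233 -0.54631566  2.84401585]
```

Height reached with light contact. Press 1 mm more, release and lift.

Emit:
{"name": "carry_out", "arguments": {
  "commands": [
    [0, 0, 1, 0, 0, 0, 8],
    [0, 0, 1, 0, 0, 0, 8],
    [0, 0, 1, 0, 0, 0, 8]
  ]
}}

```text
t: 27.32
ee_pos: [0.6104, 0.1572, 0.105]
orientation: [0.0, 0.99, -0.14, 0.0]
ft_force: [-5.2, -1.7, 12.2]
gripper_width: 0.173
grasp_force: 25.0
```

Emit:
{"name": "carry_out", "arguments": {
  "commands": [
    [0, 0, 0, 0, 0, 0, 50],
    [0, 0, 0, 0, 0, 0, 50],
    [0, 0, 0, 0, 0, 0, 50],
    [0, 0, 0, 0, 0, 0, 50],
    [0, 0, -20, 0, 0, 0, 50],
    [0, 0, -60, 0, 0, 0, 50],
    [0, 0, -100, 0, 0, 0, 50],
    [0, 0, -140, 0, 0, 0, 50],
    [0, 0, -160, 0, 0, 0, 50],
    [0, 0, -160, 0, 0, 0, 50]
  ]
}}

```text
t: 28.15
ee_pos: [0.6128, 0.1583, 0.2696]
orientation: [-0.002, 0.99, -0.14, 0.004]
ft_force: [0.0, 0.5, 0.3]
gripper_width: 0.549
grasp_force: 0.0
```

```bash
python3 -c "
from h import *
c=cam('wrist');print(blob(c,(0,640,0,300),.07,.088))
go(450,-150,260,-16)
c=cam('top');save(c,'t9.png')
for b,z in(((250,310,115,190),.078),((180,255,175,245),.093),((318,385,185,258),.113)): print(blob(c,b,z-.012,z+.012))"
```

```text
{'c': (610.8, 157.6), 'wh': (125.0, 74.2), 'long_deg': -16.0, 'z': np.float64(77.8), 'n': 6469, 'mean': array([615.1, 156.5,  77.8])}
t 28.2 p [611.8 157.7 266.5] yaw -16.1 row [-70.4 340.4   5.2] [-0.2 -0.3 -0.1] j7 -2.31
None
{'c': (472.2, 320.8), 'wh': (109.3, 92.5), 'long_deg': 21.7, 'z': np.float64(94.4), 'n': 1192, 'mean': array([472.7, 316.9,  94.4])}
{'c': (452.8, -34.8), 'wh': (90.2, 36.6), 'long_deg': 64.7, 'z': np.float64(113.8), 'n': 351, 'mean': array([454.3, -45. , 113.8])}
```

Emit:
{"name": "carry_out", "arguments": {
  "commands": [
    [-70, 340, 0, 0, 0, 0, 50],
    [-70, 340, 0, 0, 0, 0, 50],
    [-70, 340, 0, 0, 0, 0, 50],
    [-70, 340, 0, 0, 0, 0, 50],
    [-70, 340, 0, 0, 0, 0, 50],
    [-70, 340, 0, 0, 0, 0, 50],
    [-70, 340, 0, 0, 0, 0, 50],
    [-70, 340, 0, 0, 0, 0, 50],
    [-70, 340, 0, 0, 0, 0, 50],
    [-70, 340, 0, 0, 0, 0, 50]
  ]
}}

```text
t: 29.08
ee_pos: [0.446, -0.1546, 0.262]
orientation: [0.001, 0.99, -0.143, -0.002]
ft_force: [0.1, 0.7, -0.6]
gripper_width: 0.545
grasp_force: 0.0
```

```bash
python3 -c "
from h import *
c=cam('side');save(c,'s9.png')
c=cam('top')
for b,z in(((250,310,115,190),.078),((180,255,175,245),.093),((318,385,185,258),.113)): print(blob(c,b,z-.012,z+.012))"
```

```text
{'c': (610.1, 156.5), 'wh': (125.9, 75.0), 'long_deg': -16.1, 'z': np.float64(79.1), 'n': 1302, 'mean': array([609. , 155.4,  79.1])}
{'c': (475.4, 312.6), 'wh': (108.4, 108.0), 'long_deg': 44.9, 'z': np.float64(94.3), 'n': 1357, 'mean': array([474.9, 311.3,  94.3])}
{'c': (426.6, -18.3), 'wh': (98.5, 97.9), 'long_deg': 65.1, 'z': np.float64(113.8), 'n': 1504, 'mean': array([426.8, -17.9, 113.8])}
```

View pics/s9.png

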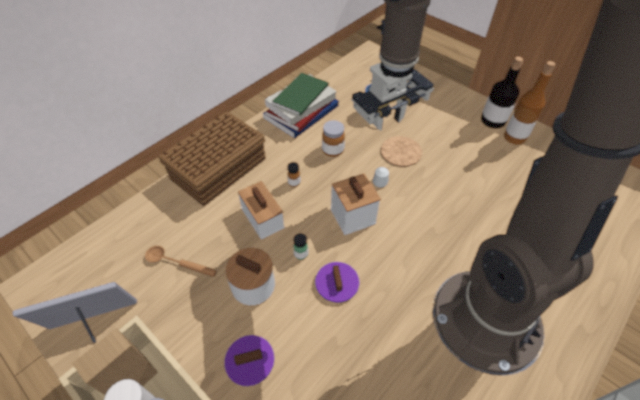

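The side view shows all three lids closed on their own canisters: oblong at (262,205), round at (250,270) and square at (355,200). The stand at (402,152) is empty and the purple lids haven't moved.

```bash
python3 -c "
from plant import bot
print(bot.sign_off())"
```

```text
the job is handed in; nothing more can be done
None
```

All three canisters are closed with their own lids, level and fully down on the rim (plate tops within about 1.5 mm of the expected heights), and the job was handed in at about 29 s of the 112 s allowed.

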